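Slide a new brake pad into its sprung carrier until it is home

TASK

Fit the new brake pad into the brake carrier: with the dark friction lining towards the rotor side, slide both ears down the clip-lined slots and ease the pad slowly down until both ears bear on the ledge at the bottom of the slots, confirming it with a short straight push of 10 to 15 N on top of the drag of the clips (never force it onto the ledge with more than 40 N). Let go with the pad sitting level and fully home, and leave the other things on the bench alone.

Things in the scene. Friction and masses are not known exactly. Their poses are not given: they have to be found in the camera images.
- pad: New brake pad standing upright on its long lower edge, about 300 g. Grey steel backing plate 7 mm thick (x), 96 long (y), 52 high (z); origin mid-thickness at the centre of the lower edge, z up. Dark friction lining 11 mm thick on the plate's -x face, z 0 to 45, y -42 to 42 mm; so the pad is 18 mm thick in all, x = -14.5 to 3.5 mm.
- pad_grip (a point): Middle of the pad's whole 18 mm thickness, 5.5 mm on the -x (lining) side of the pad's origin and 36 mm above it: a pinch across x here holds it well.
- lining_face (a point): Middle of the lining's friction face, 14.5 mm on the -x side of the pad's origin, 22.5 mm above it.
- pad_ear (a point): Lower end of the ear at the pad's +y end, at y = 53, z = 14 mm from the pad's origin; a like ear is at -y. Ears are as thick as the plate (7 mm), reach out to y = +/-58 mm and span z = 14 to 32 mm; the lowest 3 mm are thinned to 5 mm (out to 57 mm) as a lead-in.
- carrier: Dark iron brake carrier fixed to the bench; origin at the centre of its underside, z up, y from post to post. Base plate 70 (x) x 176 (y) x 10 mm. Two posts from |y| = 49 to 76 mm, tops at z = 72 mm, each with an upright slot facing the other, open at the top and to the middle. The 98 mm between the posts is open down to the base plate.
- slot_mouth (a point): Point midway between the two slots, at the height of the post tops (72 mm above the carrier's origin). Each slot is 9 mm wide (x = -4.5 to 4.5 mm) and flares to about 17 mm over the top 9 mm.
- clip_line (a point): Midway between the two bright spring clips, 50 mm above the carrier's origin. The clips stand in to |y| = 55.5 mm from z = 40 to 60 mm, with a slanted lead-in above. The ears push them outward at some 6 N each, so sliding down meets about 3 to 12 N before the ledge: that drag is not yet the bottom.
- ledge_low (a point): Lowest possible place of the ledge that stops the ears' lower ends, 26 mm above the carrier's origin, midway between the slots. Unseen shims raise the real ledge, alike in both slots, by 0 to 14 mm: not measured, it must be felt. Home, the pad's origin is thus 12 to 26 mm above the carrier's.
- rotor_side (a point): Point on the carrier's -x side, 30 mm from its origin and 40 mm up: the side where the brake rotor runs, which the lining must face.

How it is judged:
On the way, in this order (a step that is already met when the one before it is completed fails the run):
1. the pad is lifted clear of the bench (height (world z) of pad above 0.03 m), for 0.1 s.
2. both ears are in the slots, lining towards the rotor side (x of pad in the frame of carrier between -0.003 and 0.003 m and y of pad in the frame of carrier between -0.004 and 0.004 m and angle between the y axis of pad and the y axis of carrier, either way round below 0.08 rad and x of lining_face in the frame of carrier below -0.008 m and z of pad in the frame of carrier between 0 and 0.049 m), for 0.05 s.
3. the pad bears on the ledge in both slots, pressed with more than 6 N in all (x of pad in the frame of carrier between -0.003 and 0.003 m and y of pad in the frame of carrier between -0.004 and 0.004 m and angle between the y axis of pad and the y axis of carrier, either way round below 0.08 rad and x of lining_face in the frame of carrier below -0.008 m and distance between pad_c2 and ledge_c0 below 0.0115 m and distance between pad_c5 and ledge_c1 below 0.0115 m and contact force between pad and ledge above 6 N), for 0.1 s.
At the end, for the whole second after the job is handed in: The pad stands in both slots, the lower ends of its ears (pad_c2, pad_c5) within about 1.5 mm of resting on the ledge in the two slots (ledge_c0, ledge_c1), within 3 mm (x) and 4 mm (y) of the carrier's middle, lining towards the rotor side, level within 0.06 rad, released and at rest (x of pad in the frame of carrier between -0.003 and 0.003 m and y of pad in the frame of carrier between -0.004 and 0.004 m and angle between the y axis of pad and the y axis of carrier, either way round below 0.08 rad and x of lining_face in the frame of carrier below -0.008 m and distance between pad_c2 and ledge_c0 below 0.0115 m and distance between pad_c5 and ledge_c1 below 0.0115 m and angle between pad's own z axis and vertical below 0.06 rad and linear speed of pad below 0.01 m/s); the robot touches nothing.
It fails at once if the pad is pressed on the ledge with more than 40 N, or jammed against the whole carrier with more than 55 N (the clips' own squeeze of some 13 N counted) (contact force between pad and ledge above 40 N or contact force between pad and carrier above 55 N).
It fails at once if another thing on the bench is moved by more than 20 mm (distance of any of worn_pad, nut_big, nut_small, bolt, marker, magnet, pipe from where it was at the start of the episode above 0.02 m).
It also fails if it takes over 67 s, if anything falls off the work surface, if the arm or the gripper's body presses on something with over 40 N, if the wrist force passes 120 N, or if a joint passes its speed limit or range.

ROBOT

A 6-joint arm with a two-finger parallel gripper is mounted at the origin on the work surface; the furniture and walls round the work are solid. World frame = base frame: x ahead of the robot, y to its left, z up, the work surface at z = 0. Lengths are in m, angles in rad, forces in N, time in s.
With the tool pointing down it reaches from about 0.35 to 0.85 m from the base axis. Payload 8.1 kg.
Tool frame: the origin (TCP) lies on the centre line of the jaws, within the pads' length; the fingertips stand 14 mm ahead of it and the grasp point (between the pads) lies 5 mm behind it (ctrl.tcp_to_tips is the z of the fingertips in the tool frame, in m); z points along the fingers, x is the direction in which the jaws open and shut, and the axes are right-handed (so a half turn about z gives the same grasp; the last joint's range is limited). The gripper opens to 85 mm and grips with 20 to 120 N. Pads are 22 mm wide; open, the fingers measure 114 mm over their backs; the gripper's body (76 mm by 85 mm) begins 54 mm behind the grasp point. The pads swing forward as they close: fully open they stand 13 mm farther back than shut.
Start: joints at [-1.195, 0.13, 1.488, -0, 1.523, -0.085], TCP at [0.267, -0.537, 0.245] pointing down, gripper open.
Joint ranges: [-2.96, 2.96], [-0.89, 2.26], [0.02, 2.5], [-1.34, 4.48], [0, 2.73], [-2.66, 2.66]. Speed limits (rad/s): [2.39, 2.39, 2.79, 3.14, 3.14, 3.14].

INTERFACE

Orientations are given as a unit quaternion [x, y, z, w].
In Python, from station import ctrl gives the robot as it stands.
- The arm moves only by the shell command python3 -m handwheel 'ROWS' [OPENING] [FORCE]. ROWS is JSON, a list of rows, each a list of 6 numbers: the shift along the world's x, y, z in mm, then the turn, a rotation vector about the world's x, y, z in rad. A call has 1 to 12 rows; each row is the pose to reach, as a shift and turn from the pose commanded when the call began; what a row does not reach only later rows make up. A row lasts 1/10 s, in which the tool goes at most 50 mm and 8.59 degrees, less where a joint would pass 70% of its speed; a pose out of reach is approached as far as the arm can. A call with a gripper value outside its range is refused whole. OPENING is the closure in counts, from 0 (fully open) to 255 (shut), set as the call begins (- or left out, the last holds). The fingers move at their own pace and stop on an object; FORCE is the grip in N (left out, the last holds). Time passes only in rows, so rows that repeat a pose let the fingers close. It gives the time, the measured TCP pose, the force and the opening at its end, in the units of the state.
- ctrl.read_state(): the state, without advancing time (a new reading comes with each control period).
- ctrl.camera(name): name is "side" or "top"; returns (picture, depth): 420x560x3 uint8, red, green, blue; 420x560 float32, m along the optical axis (not along the pixel's ray), 0 where there is no reading.
- ctrl.calibration(name): a dict with "fov_y" (degrees; the focal length in pixels is half the picture's height over the tangent of half this angle, whatever the lens; pixels are square), "cx", "cy" (the principal point, pixels), "R" (3x3) and "t" (3): a world point X has camera coordinates R X + t. Camera axes: x right, y down, z forward; pixel columns grow to the right and rows downward; lengths in m; the calibration is good to about 2 mm. A picture is of the moment at which its call begins. calibration takes no time and is no camera call.
- ctrl.sign_off(): hands the job in, once; it reports no verdict.
The state is a dict: "clock": time; "q": joint angles; "dq": joint speeds; "effort": joint torques, N m; "eef_pos": TCP position; "eef_rot": TCP orientation; "wrist_force": force on the tool from outside, world axes, zero at the start; "wrist_torque": the same for the moment, N m; "opening": opening from 0.0 (shut) to 1.0 (fully open).
Only numpy, scipy, OpenCV 4.12 (cv2) and the standard library are available. Lean on these libraries where they do the work, as an engineer would, in place of code of your own. Each camera call takes 0.05 s, during which the arm holds its last target.

## Working session

There is one attempt and no reset: what is moved stays moved. The work goes in short steps, Python scripts to look and compute and a shell command to move; the robot and the scene stay as the last step left them, time stands still between calls to the robot, and variables do not carry over. Pictures are saved under pics/ and viewed, and the job is handed in when it is done.

```bash
ls; mkdir -p pics
python3 - <<'E'
from station import ctrl
import cv2,numpy as np
for n in("side","top"):
    p,d=ctrl.camera(n); cv2.imwrite(f"pics/{n}0.png",p[:,:,::-1]); np.savez(f"{n}0.npz",p=p,d=d)
    print(n,ctrl.calibration(n), d.min(),d.max())
s=ctrl.read_state();print(s)
E
```

```text
pics
side {'fov_y': 49.401754255609895, 'cx': 283.89296341517525, 'cy': 211.91721924141092, 'R': array([[-9.99918510e-01, -2.06751453e-04, -1.27643977e-02],
       [ 9.89571557e-03,  6.19132315e-01, -7.85224332e-01],
       [ 8.06519738e-03, -7.85286657e-01, -6.19079816e-01]]), 't': array([0.53383928, 0.00311349, 1.00690504])} 0.0 3.3996713
top {'fov_y': 47.61548765887743, 'cx': 268.48969232463753, 'cy': 208.46670254847785, 'R': array([[-2.91004336e-02, -9.99576215e-01,  7.45437060e-04],
       [-9.74148671e-01,  2.81930130e-02, -2.24141743e-01],
       [ 2.24025739e-01, -7.24878844e-03, -9.74556270e-01]]), 't': array([0.08601697, 0.53698924, 1.03978703])} 0.0 2.1793985
{'clock': 0.1, 'q': array([-1.19539611e+00,  1.31110804e-01,  1.48915699e+00,  2.12064477e-05,
        1.52298404e+00, -8.53908769e-02]), 'dq': array([ 6.20504017e-04, -3.46673111e-03, -1.89018707e-03, -3.64501756e-04,
       -1.83453255e-06,  6.34249689e-04]), 'effort': array([ 4.10122102e-04, -5.70947564e+01, -5.01942551e+01, -2.98576542e-04,
        8.02416354e-03, -3.57929059e-05]), 'eef_pos': array([ 0.26665642, -0.5369754 ,  0.24434163]), 'eef_rot': array([ 8.49898497e-01, -5.26945781e-01, -6.58887058e-04, -5.04181033e-04]), 'wrist_force': array([ 0.06174256, -0.81803788, -0.58735335]), 'wrist_torque': array([-0.03277467, -0.02361445,  0.00011963]), 'opening': 1.001738888475879}
```

View pics/side0.png

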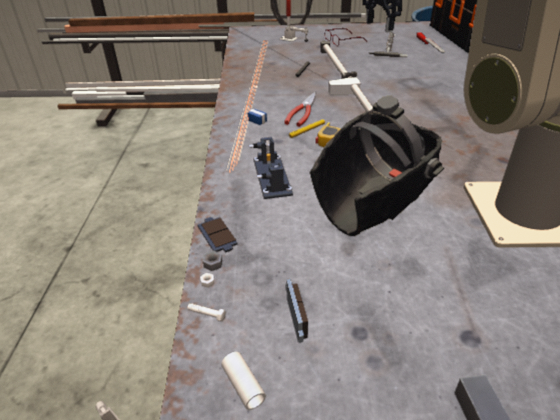

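View pics/top0.png

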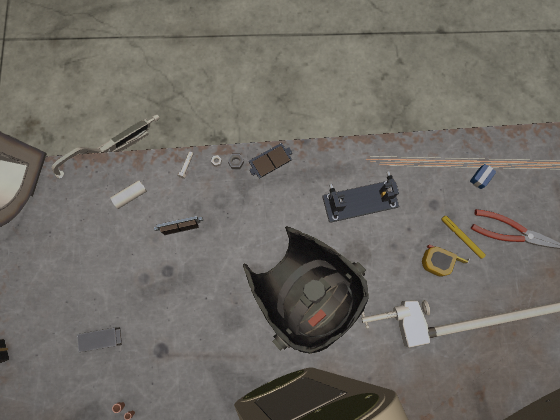

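Run:
```python
import cv2,numpy as np
t=np.load("top0.npz");s=np.load("side0.npz")
a=cv2.resize(t['p'][165:230,310:410,::-1],None,fx=7,fy=7,interpolation=cv2.INTER_CUBIC);cv2.imwrite("pics/z1.png",a)
b=cv2.resize(t['p'][205:245,145:215,::-1],None,fx=10,fy=10,interpolation=cv2.INTER_CUBIC);cv2.imwrite("pics/z2.png",b)
c=cv2.resize(s['p'][130:205,240:300,::-1],None,fx=8,fy=8,interpolation=cv2.INTER_CUBIC)
d=cv2.resize(s['p'][275:350,275:320,::-1],None,fx=8,fy=8,interpolation=cv2.INTER_CUBIC)
cv2.imwrite("pics/z3.png",np.hstack([c,d])[:600,:800])
```

```text
(no output)
```

View pics/z1.png

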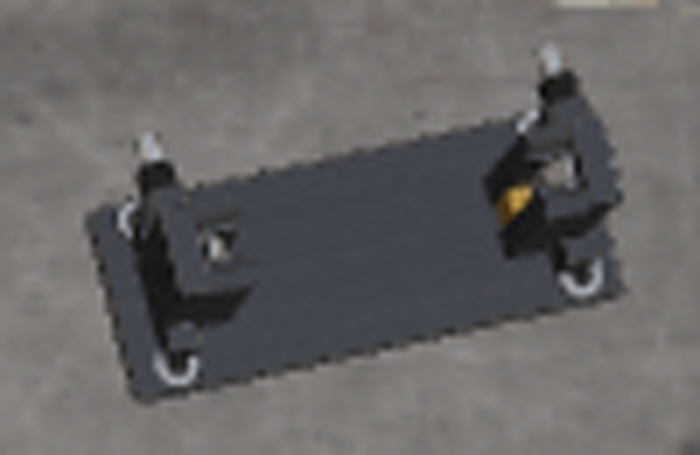

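View pics/z2.png

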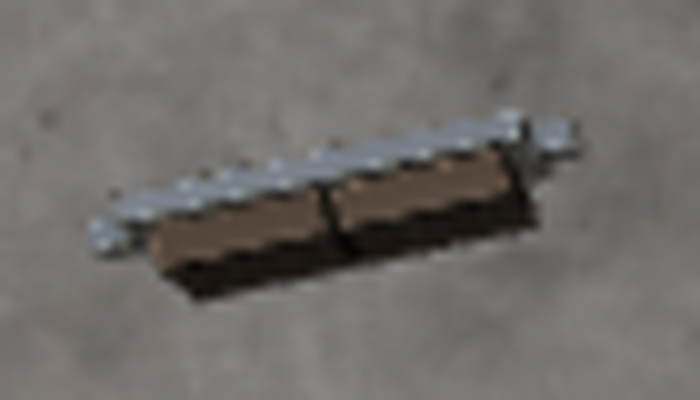

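View pics/z3.png

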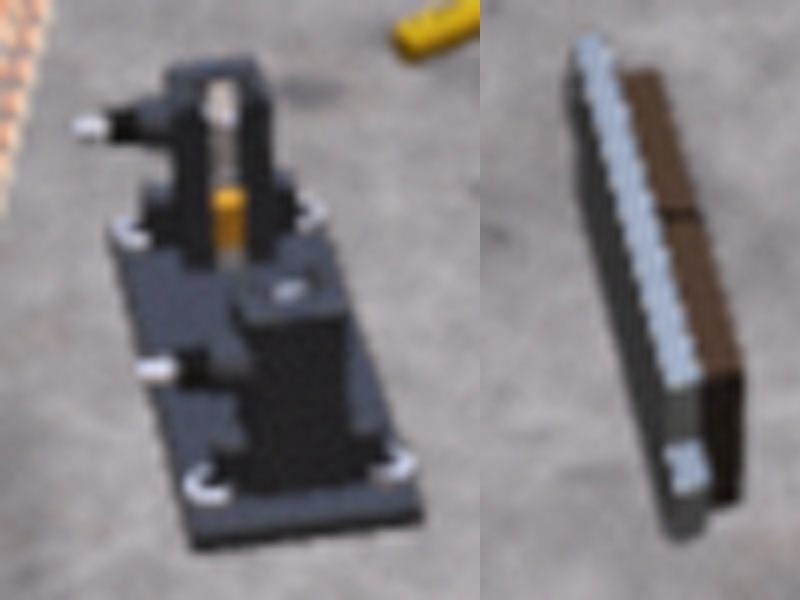

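```bash
cat > h.py <<'E'
import numpy as np,cv2
from station import ctrl
def ray(n,u,v):
    c=ctrl.calibration(n); f=210/np.tan(np.radians(c['fov_y'])/2)
    R,t=c['R'],c['t']; d=R.T@np.array([(u-c['cx'])/f,(v-c['cy'])/f,1.]); return -R.T@t,d
def plane(n,u,v,z):
    o,d=ray(n,u,v); return o+d*(z-o[2])/d[2]
def proj(n,X):
    c=ctrl.calibration(n); f=210/np.tan(np.radians(c['fov_y'])/2)
    p=c['R']@np.asarray(X)+c['t']; return np.array([c['cx']+f*p[0]/p[2],c['cy']+f*p[1]/p[2]])
def cloud(n,d):
    c=ctrl.calibration(n); f=210/np.tan(np.radians(c['fov_y'])/2)
    v,u=np.mgrid[0:420,0:560]; P=np.stack([(u-c['cx'])/f*d,(v-c['cy'])/f*d,d],-1)
    return (P-c['t'])@c['R']
E
python3 - <<'E'
from h import *
for n in("top","side"):
    D=np.load(n+"0.npz");W=cloud(n,D['d']);np.save(n+"W.npy",W)
    # bench noise
    print(n,'bench', W[300:330,180:230,2].mean() if n=='top' else W[350:380,320:350,2].mean(), W[300:330,180:230,2].std())
    for nm,(u0,u1,v0,v1),hi in [('pad',(145,215,205,245) if n=='top' else (275,320,270,350),.075),('car',(310,410,165,230) if n=='top' else (235,305,130,205),.1)]:
        w=W[v0:v1,u0:u1].reshape(-1,3)
        m=(w[:,2]>.045)&(w[:,2]<hi) if nm=='pad' else (w[:,2]>.064)&(w[:,2]<hi)
        if m.sum(): print(n,nm,m.sum(),'x',w[m,0].min(),w[m,0].max(),'y',w[m,1].min(),w[m,1].max(),'z',np.median(w[m,2]),w[m].mean(0))
    # helmet
w=np.load("topW.npy");h=w[230:355,240:370].reshape(-1,3);m=(h[:,2]>.05)&(h[:,2]<.6);print('helmet',h[m].min(0),h[m].max(0))
E
```

```text
top bench 0.004831980452707293 0.07156524646346564
top pad 240 x 0.49612305853126926 0.5284710892068741 y 0.23763065485489313 0.33169564089949877 z 0.0494237800167222 [0.51319914 0.28492658 0.04941041]
top car 292 x 0.535875518736421 0.5984233830822149 y -0.2302966466362157 -0.07687701884439548 z 0.07137761239852214 [ 0.56445843 -0.15492388  0.07094845]
side bench 0.00480160744236419 0.03289579852331213
side pad 398 x 0.49633662181774096 0.5295774978768751 y 0.2404071780447752 0.3340856591548998 z 0.05034848396858333 [0.51334347 0.28823167 0.04937193]
side car 203 x 0.5372079614814498 0.5929205928832549 y -0.2271845852978508 -0.07434960384717858 z 0.0708179760115534 [ 0.56404661 -0.14618291  0.07035762]
helmet [ 0.22214053 -0.12205472  0.05000789] [0.47444858 0.12771341 0.27407438]
```

Run:
```python
from h import *
def rect(P):
    r=cv2.minAreaRect(P.astype(np.float32)*1000); return r
out=[]
for n,bx in(("top",(145,215,205,245)),("side",(275,320,270,350))):
    D=np.load(n+"0.npz");u0,u1,v0,v1=bx;k=4
    p=cv2.resize(D['p'][v0:v1,u0:u1],None,fx=k,fy=k,interpolation=cv2.INTER_LINEAR).astype(int)
    m=((p[...,2]-p[...,0])>8)&(p[...,2]>110)
    m=m.astype(np.uint8); nn,l,st,_=cv2.connectedComponentsWithStats(m); print(n,sorted(st[1:,4])[-4:])
    big=1+np.argmax(st[1:,4]); v,u=np.nonzero(l==big)
    u=(u+.5)/k-.5+u0; v=(v+.5)/k-.5+v0
    W=np.array([plane(n,a,b,.052) for a,b in zip(u,v)])
    r=rect(W[:,:2]); print(n,'pad top',r, 'mean',W.mean(0))
    vis=cv2.resize(D['p'][v0:v1,u0:u1,::-1],None,fx=k*2,fy=k*2); mm=cv2.resize((l==big).astype(np.uint8),None,fx=2,fy=2,interpolation=0);vis[cv2.morphologyEx(mm,cv2.MORPH_GRADIENT,np.ones((2,2)))>0]=(0,0,255);out.append(vis[:600])
for n,bx in(("top",(305,415,160,235)),("side",(235,310,130,210))):
    D=np.load(n+"0.npz");u0,u1,v0,v1=bx;k=4
    W=np.load(n+"W.npy")[v0:v1,u0:u1]
    p=cv2.resize(D['p'][v0:v1,u0:u1],None,fx=k,fy=k,interpolation=cv2.INTER_LINEAR).astype(int)
    Wk=cv2.resize(W,None,fx=k,fy=k)
    m=(p[...,0]<86)
    m=cv2.morphologyEx(m.astype(np.uint8),cv2.MORPH_OPEN,np.ones((3,3)));nn,l,st,_=cv2.connectedComponentsWithStats(m);big=1+np.argmax(st[1:,4])
    m=(l==big)
    # base only: height by depth
    mb=m&(Wk[...,2]>.002)&(Wk[...,2]<.016)
    v,u=np.nonzero(mb);u=(u+.5)/k-.5+u0; v=(v+.5)/k-.5+v0
    P=np.array([plane(n,a,b,.010) for a,b in zip(u,v)]);print(n,'base',rect(P[:,:2]))
    mt=(Wk[...,2]>.066)&(Wk[...,2]<.077)
    v,u=np.nonzero(mt);u=(u+.5)/k-.5+u0; v=(v+.5)/k-.5+v0
    P=np.array([plane(n,a,b,.072) for a,b in zip(u,v)])
    yc=P[:,1].mean()
    for s in (P[:,1]>yc,P[:,1]<yc): print('  post',P[s].mean(0),rect(P[s][:,:2]))
    vis=cv2.resize(D['p'][v0:v1,u0:u1,::-1],None,fx=k,fy=k)
    vis[cv2.morphologyEx(mb.astype(np.uint8),cv2.MORPH_GRADIENT,np.ones((2,2)))>0]=(0,0,255);vis[cv2.morphologyEx(mt.astype(np.uint8),cv2.MORPH_GRADIENT,np.ones((2,2)))>0]=(0,255,0);out.append(vis)
for i,v in enumerate(out): cv2.imwrite(f"pics/m{i}.png",v)
H=max(v.shape[0] for v in out[2:]); c=np.hstack([cv2.copyMakeBorder(v,0,H-v.shape[0],0,0,0) for v in out[2:]]);cv2.imwrite("pics/mc.png",c)
```

```text
top [np.int32(96), np.int32(112), np.int32(1345)]
top pad top ((517.4957275390625, 284.856201171875), (6.184721946716309, 94.21307373046875), 11.0302734375) mean [0.51741202 0.28486942 0.052     ]
side [np.int32(427), np.int32(3178)]Traceback (most recent call last):
  File "<stdin>", line 12, in <module>
  File "h.py", line 7, in plane
    o,d=ray(n,u,v); return o+d*(z-o[2])/d[2]
        ~~~^^^^^^^
  File "h.py", line 4, in ray
    c=ctrl.calibration(n); f=210/np.tan(np.radians(c['fov_y'])/2)
ValueError: time passes only in moves, steps and waits
```

Too many calibration calls in a script; I'll cache it.

```bash
sed -i 's/^from station import ctrl/from station import ctrl\n_C={}\ndef cal(n):\n    if n not in _C: _C[n]=ctrl.calibration(n)\n    return _C[n]/; s/c=ctrl.calibration(n);/c=cal(n);/' h.py
cat > meas.py <<'E'
from h import *
def rect(P):
    r=cv2.minAreaRect(P.astype(np.float32)*1000); return r
out=[]
for n,bx in(("top",(145,215,205,245)),("side",(275,320,270,350))):
    D=np.load(n+"0.npz");u0,u1,v0,v1=bx;k=4
    p=cv2.resize(D['p'][v0:v1,u0:u1],None,fx=k,fy=k,interpolation=cv2.INTER_LINEAR).astype(int)
    m=((p[...,2]-p[...,0])>8)&(p[...,2]>110)
    m=m.astype(np.uint8); nn,l,st,_=cv2.connectedComponentsWithStats(m); print(n,sorted(st[1:,4])[-4:])
    big=1+np.argmax(st[1:,4]); v,u=np.nonzero(l==big)
    u=(u+.5)/k-.5+u0; v=(v+.5)/k-.5+v0
    W=np.array([plane(n,a,b,.052) for a,b in zip(u,v)])
    r=rect(W[:,:2]); print(n,'pad top',r, 'mean',W.mean(0))
    vis=cv2.resize(D['p'][v0:v1,u0:u1,::-1],None,fx=k*2,fy=k*2); mm=cv2.resize((l==big).astype(np.uint8),None,fx=2,fy=2,interpolation=0);vis[cv2.morphologyEx(mm,cv2.MORPH_GRADIENT,np.ones((2,2)))>0]=(0,0,255);out.append(vis[:600])
for n,bx in(("top",(305,415,160,235)),("side",(235,310,130,210))):
    D=np.load(n+"0.npz");u0,u1,v0,v1=bx;k=4
    W=np.load(n+"W.npy")[v0:v1,u0:u1]
    p=cv2.resize(D['p'][v0:v1,u0:u1],None,fx=k,fy=k,interpolation=cv2.INTER_LINEAR).astype(int)
    Wk=cv2.resize(W,None,fx=k,fy=k)
    m=(p[...,0]<86)
    m=cv2.morphologyEx(m.astype(np.uint8),cv2.MORPH_OPEN,np.ones((3,3)));nn,l,st,_=cv2.connectedComponentsWithStats(m);big=1+np.argmax(st[1:,4])
    m=(l==big)
    mb=m&(Wk[...,2]>.002)&(Wk[...,2]<.016)
    v,u=np.nonzero(mb);u=(u+.5)/k-.5+u0; v=(v+.5)/k-.5+v0
    P=np.array([plane(n,a,b,.010) for a,b in zip(u,v)]);print(n,'base',rect(P[:,:2]))
    mt=(Wk[...,2]>.066)&(Wk[...,2]<.077)
    v,u=np.nonzero(mt);u=(u+.5)/k-.5+u0; v=(v+.5)/k-.5+v0
    P=np.array([plane(n,a,b,.072) for a,b in zip(u,v)])
    yc=(P[:,1].max()+P[:,1].min())/2
    for s in (P[:,1]>yc,P[:,1]<yc): print('  post',P[s].mean(0),rect(P[s][:,:2]))
    vis=cv2.resize(D['p'][v0:v1,u0:u1,::-1],None,fx=k,fy=k)
    vis[cv2.morphologyEx(mb.astype(np.uint8),cv2.MORPH_GRADIENT,np.ones((2,2)))>0]=(0,0,255);vis[cv2.morphologyEx(mt.astype(np.uint8),cv2.MORPH_GRADIENT,np.ones((2,2)))>0]=(0,255,0);out.append(vis)
for i,v in enumerate(out): cv2.imwrite(f"pics/m{i}.png",v)
H=max(v.shape[0] for v in out[2:]); c=np.hstack([cv2.copyMakeBorder(v,0,H-v.shape[0],0,0,0) for v in out[2:]]);cv2.imwrite("pics/mc.png",c)
E
python3 meas.py
```

```text
top [np.int32(96), np.int32(112), np.int32(1345)]
top pad top ((517.4957275390625, 284.856201171875), (6.184721946716309, 94.21307373046875), 11.0302734375) mean [0.51741202 0.28486942 0.052     ]
side [np.int32(427), np.int32(3178)]
side pad top ((517.1559448242188, 286.37347412109375), (8.56145191192627, 96.72708129882812), 10.5943603515625) mean [0.51666269 0.28835019 0.052     ]
top base ((568.2628173828125, -157.1528778076172), (79.43916320800781, 186.1338348388672), 11.267424583435059)
  post [ 0.55093977 -0.09020218  0.072     ] ((550.634033203125, -92.35511779785156), (33.798492431640625, 28.03427505493164), 11.977764129638672)
  post [ 0.57574668 -0.21510955  0.072     ] ((565.7781372070312, -215.85008239746094), (53.87507247924805, 27.80634880065918), 9.205464363098145)
side base ((567.802490234375, -169.1177215576172), (67.53047943115234, 229.25709533691406), 10.738334655761719)
  post [ 0.55290318 -0.07439507  0.072     ] ((556.339599609375, -30.049102783203125), (139.86233520507812, 118.61125183105469), 65.30989074707031)
  post [ 0.57019312 -0.18206833  0.072     ] ((559.69970703125, -161.19265747070312), (160.1536407470703, 143.66798400878906), 0.573549211025238)
```

Run:
```python
import cv2;import numpy as np
a=cv2.imread("pics/m0.png");b=cv2.imread("pics/m1.png")
H=600;c=np.hstack([cv2.copyMakeBorder(v,0,H-v.shape[0],0,0,0) for v in(a,b)])
print(c.shape);cv2.imwrite("pics/mp.png",cv2.resize(c,(int(c.shape[1]*.8),480)))
```

```text
(600, 920, 3)
```

View pics/mc.png

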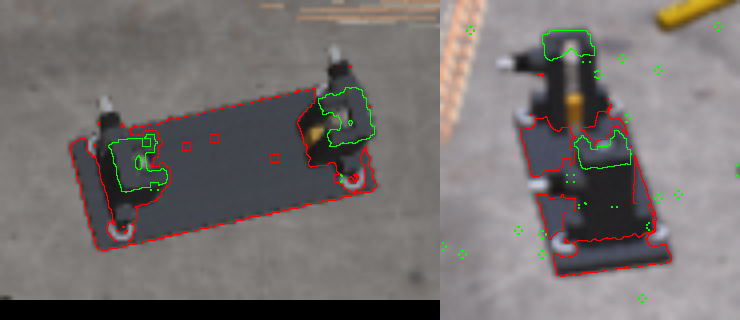

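View pics/mp.png

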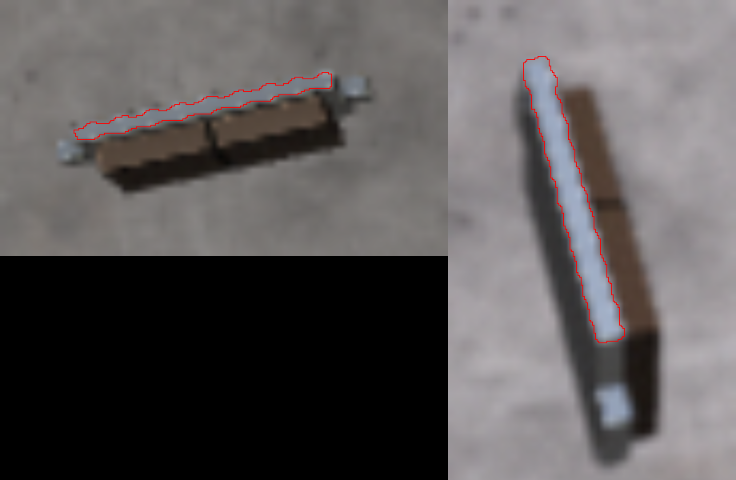

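```bash
cat > edges.py <<'E'
from h import *
def edge(n,a,b,z,rng=3):
    g=cv2.cvtColor(np.load(n+"0.npz")['p'],cv2.COLOR_RGB2GRAY).astype(np.float32)
    a=np.array(a,float);b=np.array(b,float);t=(b-a)/np.linalg.norm(b-a);nn=np.array([-t[1],t[0]])
    s=np.arange(-rng,rng+.01,.25);pts=[]
    for f in np.linspace(0.03,.97,25):
        p=a+f*(b-a);q=(p+np.outer(s,nn)).astype(np.float32)
        pr=cv2.remap(g,q[:,:1].copy(),q[:,1:].copy(),cv2.INTER_CUBIC).ravel()
        pr=cv2.GaussianBlur(pr[None],(5,1),1).ravel() 
        gr=np.abs(np.gradient(pr)); w=gr**2; i=np.argmax(gr); lo=max(0,i-4);hi=i+5
        pts.append(p+nn*(w[lo:hi]@s[lo:hi]/w[lo:hi].sum()))
    pts=np.float32(pts); vx,vy,x,y=cv2.fitLine(pts,cv2.DIST_HUBER,0,.01,.01).ravel()
    r=(pts-[x,y])@[-vy,vx]
    A=plane(n,x-30*vx,y-30*vy,z)[:2];B=plane(n,x+30*vx,y+30*vy,z)[:2]
    d=(B-A)/np.linalg.norm(B-A)
    return A,d,np.std(r),pts
if __name__=="__main__":
    T=lambda u,v:(305+u/4-.4,160+v/4-.4); S=lambda u,v:(235+(u-440)/4-.4,130+v/4-.4)
    E={}
    for nm,n,a,b,z in [('front','top',T(103,249),T(340,197),.01),('left','top',T(70,145),T(100,248),.01),('back','top',T(150,125),T(315,88),.01),
        ('backS','side',S(519,126),S(552,258),.01),('frontS','side',S(648,205),S(670,258),.01),('endS','side',S(556,263),S(668,248),.01)]:
        A,d,sd,p=edge(n,a,b,z); E[nm]=(A,d)
        ang=np.degrees(np.arctan2(d[1],d[0])); nrm=np.array([-d[1],d[0]])
        print(nm,'ang %.2f'%ang,'rms px %.2f'%sd,'pt',np.round(A*1000,1))
    th=np.radians(11)
    for th in np.radians([10.5,11,11.5]):
        ex=np.array([np.cos(th),np.sin(th)]);ey=np.array([-ex[1],ex[0]])
        print(np.degrees(th),{k:(round(1000*float((v[0]+v[1]*0)@ex),1),round(1000*float(v[0]@ey),1)) for k,v in E.items()})
E
python3 edges.py
```

```text
front ang -79.13 rms px 0.50 pt [515.3 -90.6]
left ang -168.50 rms px 0.19 pt [613.2 -52.9]
back ang -79.31 rms px 0.17 pt [589.5 -97.7]
backS ang 100.90 rms px 1.11 pt [ 625.9 -283.4]
frontS ang 101.21 rms px 1.01 pt [ 542.7 -216.9]
endS ang 175.71 rms px 2.16 pt [617.9 -74.1]
10.5 {'front': (490.2, -183.0), 'left': (593.3, -163.7), 'back': (561.8, -203.5), 'backS': (563.8, -392.8), 'frontS': (494.1, -312.2), 'endS': (594.1, -185.5)}
11.0 {'front': (488.6, -187.3), 'left': (591.9, -168.9), 'back': (560.0, -208.4), 'backS': (560.3, -397.7), 'frontS': (491.4, -316.5), 'endS': (592.4, -190.7)}
11.5 {'front': (486.9, -191.6), 'left': (590.4, -174.1), 'back': (558.2, -213.3), 'backS': (556.8, -402.5), 'frontS': (488.6, -320.7), 'endS': (590.8, -195.8)}
```

Run:
```python
import cv2;import numpy as np
D=np.load("side0.npz")['p'][130:205,250:300,::-1];T=np.load("top0.npz")['p'][170:225,320:405,::-1]
a=cv2.resize(D,None,fx=8,fy=8,interpolation=0);b=cv2.resize(T,None,fx=4.6,fy=4.6,interpolation=0)
b=cv2.copyMakeBorder(b,0,600-b.shape[0],0,0,0)
cv2.imwrite("pics/n1.png",np.hstack([a,b])[:600,:800])
```

```text
(no output)
```

View pics/n1.png

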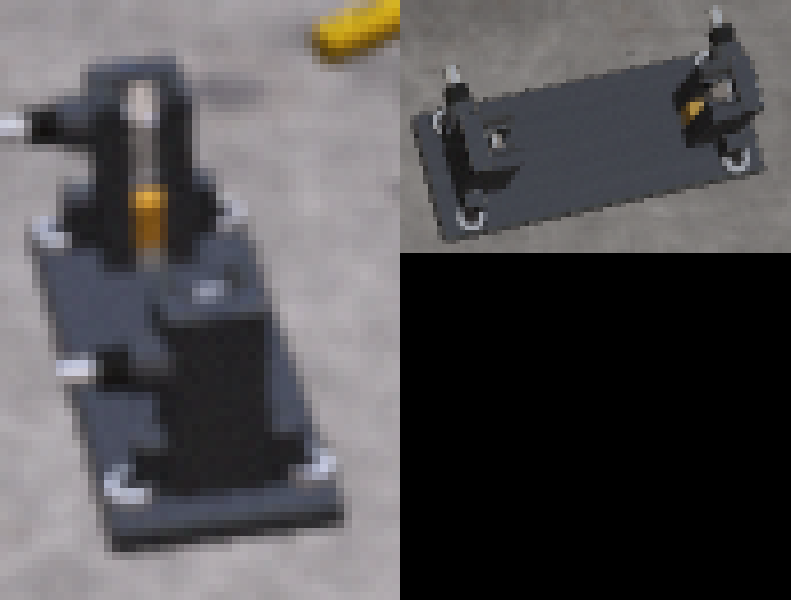

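```bash
python3 -m handwheel '[[0,0,50,0,0,0.14],[0,0,100,0,0,0.28],[20,20,140,0,0,0.42],[45,55,165,0,0,0.56],[75,95,165,0,0,0.7],[105,135,165,0,0,0.84],[135,175,165,0,0,0.98],[165,215,165,0,0,1.12],[195,255,165,0,0,1.26],[220,298,165,0,0,1.3],[240,343,165,0,0,1.3],[245,392,165,0,0,1.3]]' 0 60
```

```text
clock: 1.3
eef_pos: [0.5128, -0.1434, 0.4089]
eef_rot: [0.995, 0.095, -0.001, -0.0]
wrist_force: [1.0, 0.8, -0.2]
opening: 1.002
```

```bash
python3 -m handwheel '[[0,48,0,0,0,0],[0,96,0,0,0,0],[0,144,0,0,0,0],[0,192,0,0,0,0],[0,240,0,0,0,0],[0,288,-20,0,0,0],[0,336,-50,0,0,0],[-1,384,-90,0,0,0],[-1,428,-130,0,0,0],[-1,428,-180,0,0,0],[-1,428,-230,0,0,0],[-1,428,-260,0,0,0]]' 0 60
python3 - <<'E'
from h import *
for n in("side","top"):
    p,d=ctrl.camera(n); cv2.imwrite(f"pics/{n}1.png",p[:,:,::-1]); np.savez(f"{n}1.npz",p=p,d=d)
s=ctrl.read_state();print(s['eef_pos'],s['eef_rot'],s['wrist_force'],ctrl.tcp_to_tips)
from scipy.spatial.transform import Rotation as R
print(R.from_quat(s['eef_rot']).as_matrix())
a=cv2.imread("pics/side1.png")[200:400,200:400];b=cv2.imread("pics/top1.png")[140:280,100:300]
c=np.hstack([cv2.resize(a,(400,400)),cv2.resize(b,(400,280))[:280] if 0 else cv2.copyMakeBorder(cv2.resize(b,(400,280)),0,120,0,0,0)]);cv2.imwrite("pics/c1.png",c)
E
```

```text
clock: 2.5
eef_pos: [0.5101, 0.2834, 0.151]
eef_rot: [0.995, 0.096, -0.0, -0.0]
wrist_force: [0.5, -0.3, 0.2]
opening: 0.999
[0.50504481 0.28043607 0.14391465] [ 0.99542138  0.09525951 -0.0074629   0.00249275] [-0.93281492 -0.67398125 -0.75672472] 0.014
[[ 0.98173986  0.18968392 -0.01438255]
 [ 0.1896095  -0.98183882 -0.00638449]
 [-0.01533238  0.00354085 -0.99987618]]
```

View pics/c1.png

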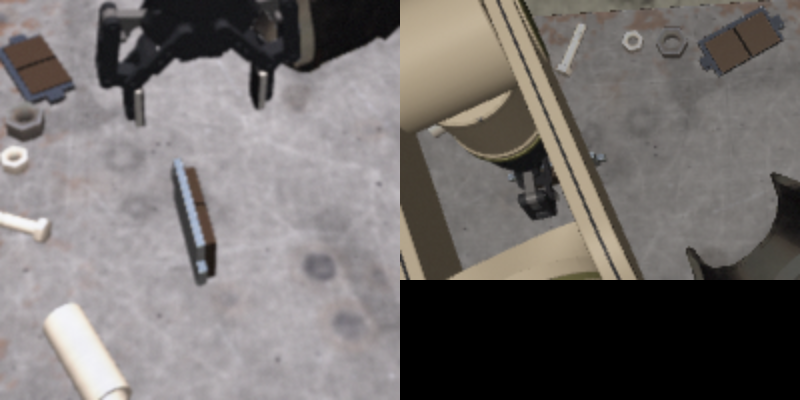

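```bash
python3 -m handwheel '[[0,0,-10,0,0,0],[0,0,-10,0,0,0],[0,0,-10,0,0,0],[0,0,-10,0,0,0],[0,0,-10,0,0,0]]' 0 60; python3 -c "
from station import ctrl
s=ctrl.read_state();print(s['eef_pos'],s['eef_rot'],s['wrist_force'])"
```

```text
clock: 3.1
eef_pos: [0.5119, 0.2827, 0.1451]
eef_rot: [0.996, 0.095, 0.001, -0.0]
wrist_force: [-0.3, 0.3, 0.6]
opening: 1.0
[0.51186427 0.28273977 0.14507717] [ 9.95502906e-01  9.47198203e-02  1.38218607e-03 -4.57997566e-04] [-0.25973651  0.33077449  0.5961281 ]
```

```bash
python3 -m handwheel '[[0,0,-20,0,0,0],[0,0,-40,0,0,0],[0,0,-60,0,0,0],[0,0,-80,0,0,0],[0,0,-90,0,0,0],[0,0,-95,0,0,0],[0,0,-95,0,0,0],[0,0,-95,0,0,0],[0,0,-95,0,0,0],[0,0,-95,0,0,0]]' 0 60; python3 -c "
from station import ctrl
s=ctrl.read_state();print(s['eef_pos'],s['eef_rot'],s['wrist_force'])"
```

```text
clock: 4.1
eef_pos: [0.5114, 0.2828, 0.0491]
eef_rot: [0.995, 0.095, 0.001, -0.0]
wrist_force: [-0.5, 0.0, -0.3]
opening: 0.999
[0.51141733 0.28275404 0.04913059] [ 9.95489347e-01  9.48704064e-02  7.12565961e-04 -2.42956977e-04] [-0.52501887  0.04785882 -0.29470748]
```

```bash
python3 -m handwheel '[[0,1,-5,0,0,0],[0,2,-10,0,0,0],[0,2,-15,0,0,0],[0,2,-18,0,0,0],[0,2,-18,0,0,0],[0,2,-18,0,0,0],[0,2,-18,0,0,0]]' 0 60
python3 - <<'E'
from h import *
for n in("side",):
    p,d=ctrl.camera(n); cv2.imwrite(f"pics/{n}2.png",cv2.resize(p[230:350,220:380,::-1],None,fx=5,fy=5))
s=ctrl.read_state();print(s['eef_pos'],s['wrist_force'])
E
```

```text
clock: 4.8
eef_pos: [0.511, 0.2845, 0.0304]
eef_rot: [0.995, 0.095, 0.0, -0.0]
wrist_force: [0.2, 0.8, -0.0]
opening: 1.003
[0.51102723 0.28452709 0.03042497] [-0.22159826 -1.19959943 -0.3724657 ]
```

View pics/side2.png

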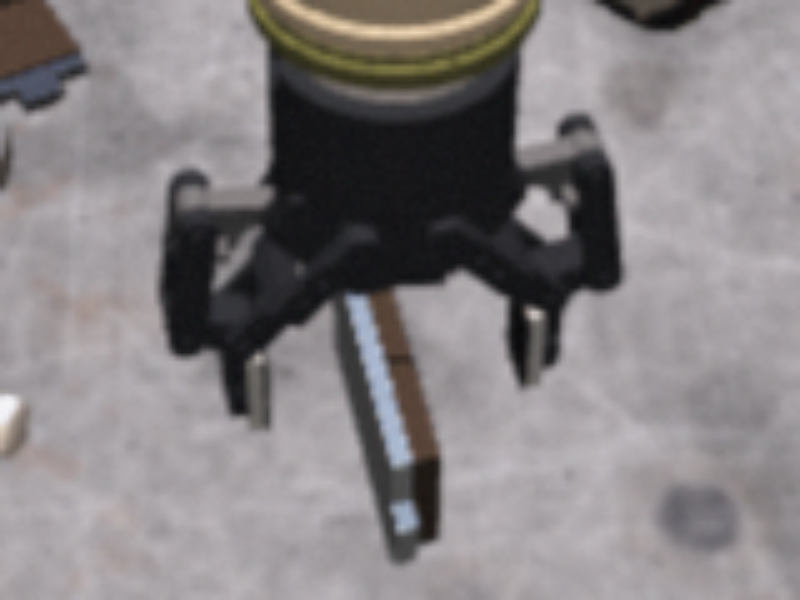

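```bash
python3 -m handwheel '[[0,0,0,0,0,0],[0,0,0,0,0,0],[0,0,0,0,0,0],[0,0,0,0,0,0],[0,0,0,0,0,0],[0,0,0,0,0,0],[0,0,0,0,0,0],[0,0,0,0,0,0],[0,0,0,0,0,0],[0,0,0,0,0,0]]' 255 80;  python3 - <<'E'
from h import *
for n in("side",):
    p,d=ctrl.camera(n); cv2.imwrite(f"pics/{n}3.png",cv2.resize(p[230:350,220:380,::-1],None,fx=5,fy=5))
s=ctrl.read_state();print(s['eef_pos'],s['eef_rot'],s['wrist_force'],s['opening'])
E
```

```text
clock: 5.85
eef_pos: [0.5111, 0.2846, 0.0305]
eef_rot: [0.995, 0.095, 0.0, -0.0]
wrist_force: [0.2, -0.2, 4.2]
opening: 0.197
[0.51112025 0.28460443 0.03051996] [ 9.95491000e-01  9.48554237e-02  3.25271533e-04 -1.11358021e-04] [ 0.57793703 -1.0171864   4.55219392] 0.20051582363847434
```

View pics/side3.png

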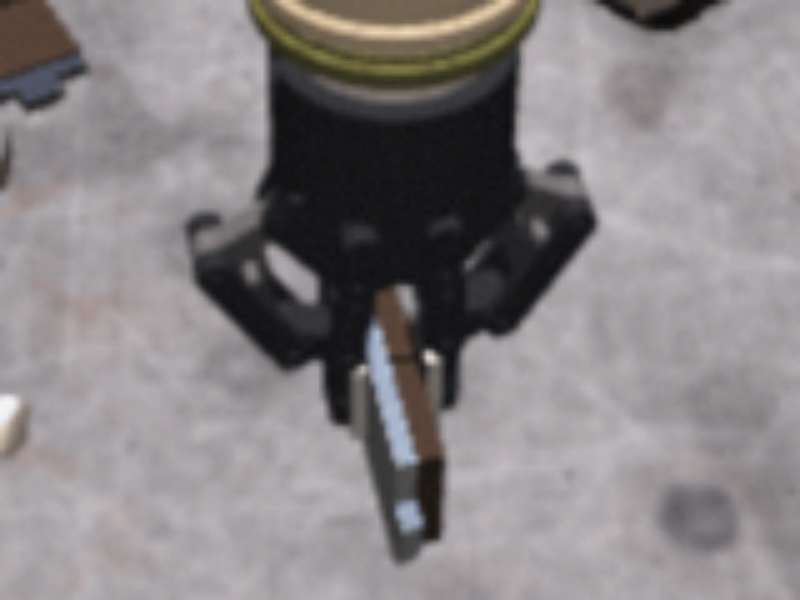

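```bash
python3 -m handwheel '[[0,0,10,0,0,0],[0,0,30,0,0,0],[0,0,65,0,0,0],[0,0,105,0,0,0],[0,0,150,0,0,0],[0,0,195,0,0,0],[0,0,240,0,0,0],[0,0,280,0,0,0],[5,-10,310,0,0,0],[15,-30,330,0,0,0],[25,-60,340,0,0,0],[35,-100,340,0,0,0]]'
python3 -m handwheel '[[8,-40,0,0,0,0],[10,-80,0,0,0,0],[12,-120,0,0,0,0],[12,-160,0,0,0,0],[12,-200,0,0,0,0],[12,-240,0,0,0,0],[12,-275,-20,0,0,0],[12,-305,-50,0,0,0],[12,-325,-80,0,0,0],[12,-335,-110,0,0,0],[12,-339,-140,0,0,0],[12,-339,-160,0,0,0]]'
python3 -m handwheel '[[0,0,0,0,0,0],[0,0,0,0,0,0],[0,0,0,0,0,0],[0,0,0,0,0,0],[0,0,0,0,0,0]]'
```

```text
clock: 7.1
eef_pos: [0.5459, 0.1847, 0.372]
eef_rot: [0.995, 0.096, 0.001, -0.0]
wrist_force: [0.3, 0.1, -3.3]
opening: 0.196
clock: 8.3
eef_pos: [0.5557, -0.1547, 0.2065]
eef_rot: [0.996, 0.094, -0.002, -0.001]
wrist_force: [0.1, 1.6, -3.7]
opening: 0.198
clock: 8.8
eef_pos: [0.5585, -0.1546, 0.2117]
eef_rot: [0.995, 0.095, 0.001, 0.0]
wrist_force: [-0.3, 0.0, -3.8]
opening: 0.2
```

```bash
python3 -m handwheel '[[0,0,-20,0,0,0],[0,0,-45,0,0,0],[0,0,-70,0,0,0],[0,0,-80,0,0,0],[0,0,-85,0,0,0],[0,0,-85,0,0,0],[0,0,-85,0,0,0],[0,0,-85,0,0,0],[0,0,-85,0,0,0]]'
python3 - <<'E'
from h import *
s=ctrl.read_state();print(s['eef_pos'],s['eef_rot'],s['wrist_force'])
for n in("side","top"):
    p,d=ctrl.camera(n); cv2.imwrite(f"pics/{n}4.png",p[:,:,::-1]); np.savez(f"{n}4.npz",p=p,d=d)
a=cv2.imread("pics/side4.png")[100:210,220:310];b=cv2.imread("pics/top4.png")[140:240,300:420]
cv2.imwrite("pics/s4.png",cv2.resize(a,None,fx=5.4,fy=5.4,interpolation=cv2.INTER_CUBIC));cv2.imwrite("pics/t4.png",cv2.resize(b,None,fx=6,fy=6,interpolation=cv2.INTER_CUBIC))
E
```

```text
clock: 9.7
eef_pos: [0.5585, -0.1548, 0.1263]
eef_rot: [0.995, 0.095, 0.001, 0.0]
wrist_force: [-0.8, -0.3, -4.8]
opening: 0.197
[ 0.55850981 -0.15479921  0.12632929] [9.95490580e-01 9.48558457e-02 8.42514265e-04 4.04771268e-04] [-0.84443679 -0.33876585 -4.78111621]
```

View pics/s4.png

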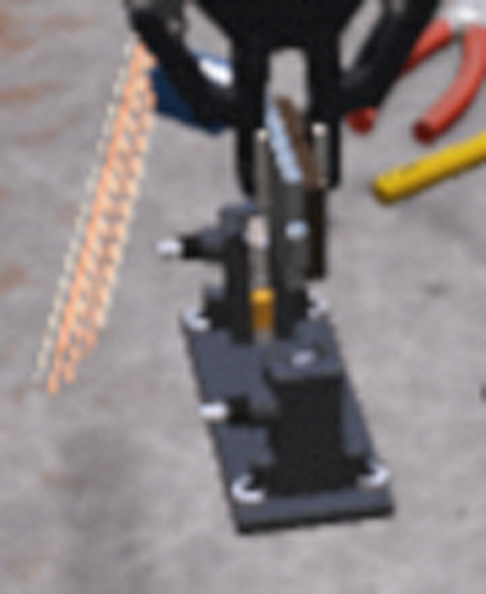

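View pics/t4.png

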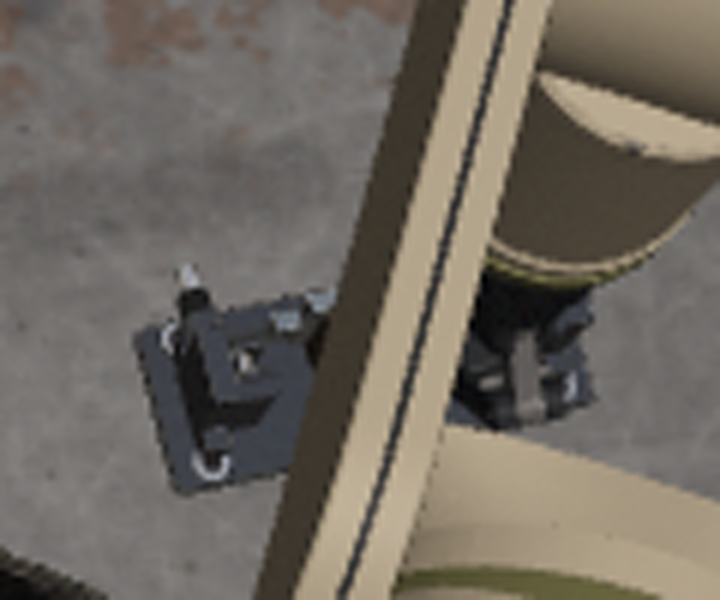

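Run:
```python
from h import *
T=np.load("top0.npz")['p'];
a=cv2.resize(T[178:222,326:362,::-1],None,fx=11,fy=11,interpolation=cv2.INTER_CUBIC);b=cv2.resize(T[168:212,374:410,::-1],None,fx=11,fy=11,interpolation=cv2.INTER_CUBIC)
c=np.hstack([a,b]); c=np.clip(c.astype(float)*1.8,0,255).astype(np.uint8)
print(c.shape);cv2.imwrite("pics/p0.png",c)
S=np.load("side0.npz")['p']
a=cv2.resize(S[132:168,252:282,::-1],None,fx=13,fy=13,interpolation=cv2.INTER_CUBIC);b=cv2.resize(S[158:194,258:288,::-1],None,fx=13,fy=13,interpolation=cv2.INTER_CUBIC)
c=np.hstack([a,b]);c=np.clip(c.astype(float)*1.8,0,255).astype(np.uint8);print(c.shape);cv2.imwrite("pics/p1.png",c)
for n in("top","side"):
    p=np.load(n+"4.npz")['p']; bx=(335,362,183,205) if n=='top' else (262,290,130,160)
    q=p[bx[2]:bx[3],bx[0]:bx[1],::-1]; cv2.imwrite(f"pics/e{n}.png",cv2.resize(q,None,fx=18,fy=18,interpolation=0))
```

```text
(484, 792, 3)
(468, 780, 3)
```

View pics/p0.png

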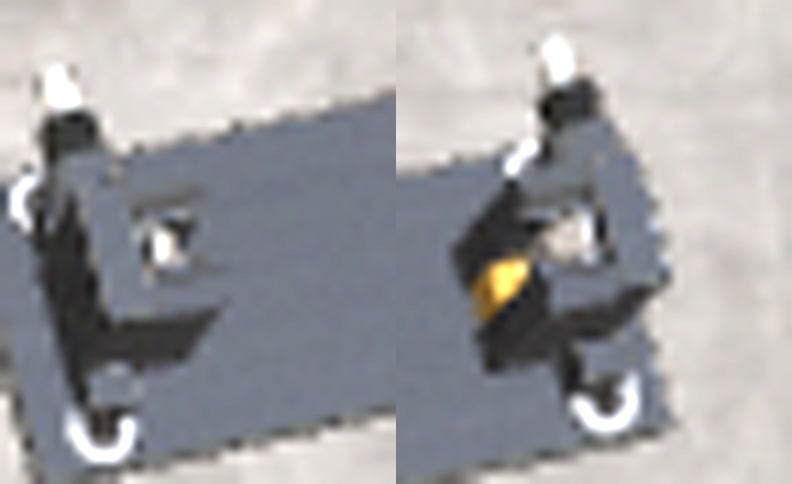

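View pics/p1.png

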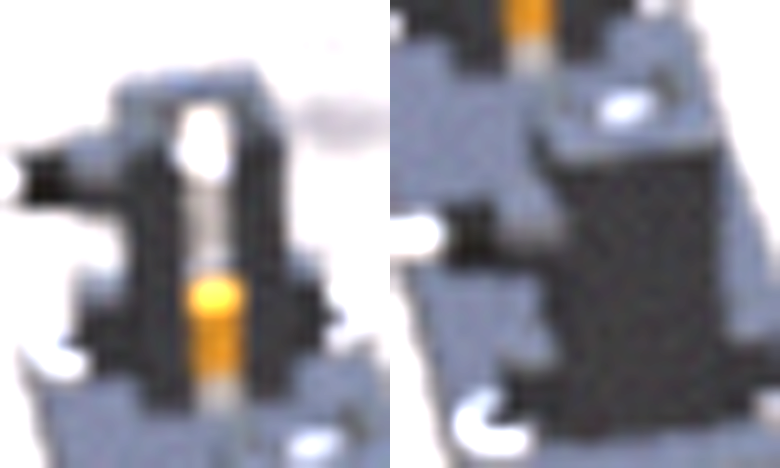

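View pics/etop.png

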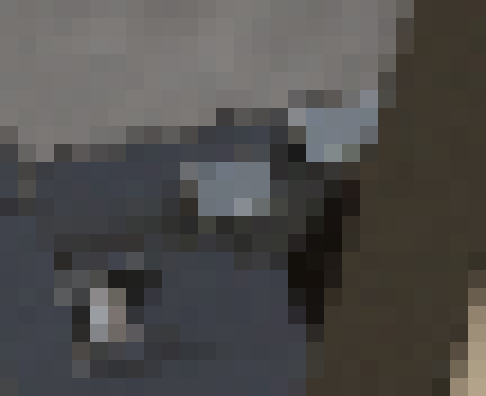

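View pics/eside.png

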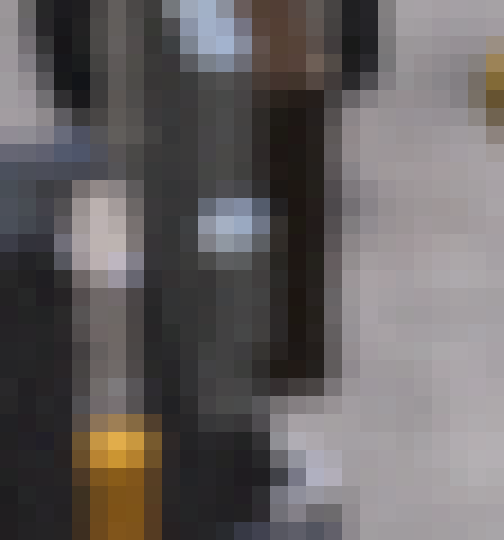

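Run:
```python
from h import *
from scipy.optimize import least_squares
th=np.radians(10.9);ex=np.array([np.cos(th),np.sin(th)]);ey=np.array([-ex[1],ex[0]])
C=np.array([564.3,-153.6])
def loc(P): d=P[:2]*1000-C; return np.round([d@ex,d@ey],1)
L=lambda u,v:((u+.5)/11-.5+326,(v+.5)/11-.5+178)
Rr=lambda u,v:((u-396+.5)/11-.5+374,(v+.5)/11-.5+168)
for nm,q in [('Lout',L(85,190)),('Lfront_out',L(105,320)),('Lfront_in',L(225,300)),('Lslot up in',L(205,188)),('Lslot low in',L(222,268)),('Lslot up out',L(135,208)),('Lslot lo out',L(150,275)),
 ('Rfront_out',Rr(667,280)),('Rfront_in',Rr(550,310)),('Rback_out',Rr(638,165)),('Rslot up in',Rr(520,212)),('Rslot low in',Rr(545,275))]:
    print(nm,loc(plane('top',*q,.072)))
S1=lambda u,v:((u+.5)/13-.5+252,(v+.5)/13-.5+132)
S2=lambda u,v:((u-390+.5)/13-.5+258,(v+.5)/13-.5+158)
for nm,q in [('far back out',S1(120,75)),('far front out',S1(258,70)),('far front in',S1(275,135)),('far slot L top',S1(178,110)),('far slot R top',S1(235,110)),
  ('near out back',S2(560,160)),('near out front',S2(718,145)),('near in front',S2(685,50)),('near in back',S2(530,70))]:
    print(nm,loc(plane('side',*q,.072)))
# ear triangulation
a=(347.4,193.0);b=(274.45,142.0)
f=lambda X: np.r_[proj('top',X)-a,proj('side',X)-b]
r=least_squares(f,[.56,-.1,.128]);print('ear tri',r.x*1000,loc(r.x),r.fun)
for n,q in(('top',a),('side',b)): print(n,loc(plane(n,*q,.1278)))
```

```text
Lout [14.3 72.5]
Lfront_out [-13.7  75.4]
Lfront_in [-15.   49.9]
Lslot up in [ 9.3 47.9]
Lslot low in [-8.2 48.8]
Lslot up out [ 8.3 63.3]
Lslot lo out [-6.4 63.8]
Rfront_out [-14.  -74.7]
Rfront_in [-15. -49.]
Rback_out [ 11.4 -75.7]
Rslot up in [  6.9 -48.6]
Rslot low in [ -7.4 -50. ]
far back out [ 12.7 -75.2]
far front out [-13.7 -71.5]
far front in [-12.6 -46.1]
far slot L top [  3.9 -59.4]
far slot R top [ -6.8 -57.1]
near out back [13.3 77. ]
near out front [-14.3  78.1]
near in front [-14.3  46.4]
near in back [13.7 47.2]
ear tri [ 553.39577979 -102.44455918  127.74050681] [-1.  52.3] [-0.00769943  0.08027627 -0.07855222 -0.02282245]
top [-0.9 52.2]
side [-1.2 52.5]
```

```bash
python3 -m handwheel '[[1,1,-5,0,0,0],[1,1,-10,0,0,0],[1,1,-15,0,0,0],[1,1,-18,0,0,0],[1,1,-20,0,0,0],[1,1,-21,0,0,0],[1,1,-21,0,0,0],[1,1,-21,0,0,0]]'
python3 -m handwheel '[[0,0,-2,0,0,0],[0,0,-4,0,0,0],[0,0,-6,0,0,0],[0,0,-6,0,0,0],[0,0,-6,0,0,0]]'
python3 - <<'E'
from h import *
s=ctrl.read_state();print(s['eef_pos'],s['eef_rot'],s['wrist_force'],s['wrist_torque'])
E
```

```text
clock: 10.6
eef_pos: [0.559, -0.1536, 0.1044]
eef_rot: [0.995, 0.095, 0.0, 0.0]
wrist_force: [0.2, -0.1, -4.3]
opening: 0.195
clock: 11.1
eef_pos: [0.5587, -0.1535, 0.098]
eef_rot: [0.995, 0.095, -0.0, -0.0]
wrist_force: [0.1, 0.9, -3.3]
opening: 0.195
[ 0.558724   -0.15350871  0.09801717] [ 9.95491442e-01  9.48513000e-02 -1.25146523e-04 -5.64417014e-05] [ 0.10815025  0.93058867 -3.34804528] [ 0.02180217  0.01411641 -0.02476897]
```

```bash
python3 -m handwheel '[[0,0,-2,0,0,0],[0,0,-4,0,0,0],[0,0,-6,0,0,0],[0,0,-8,0,0,0],[0,0,-8,0,0,0],[0,0,-8,0,0,0]]'
python3 - <<'E'
from h import *
for n in("side","top"):
    p,d=ctrl.camera(n); np.savez(f"{n}5.npz",p=p,d=d)
    if n=='side': cv2.imwrite("pics/s5.png",cv2.resize(p[110:200,235:305,::-1],None,fx=6.5,fy=6.5,interpolation=cv2.INTER_CUBIC))
    else: cv2.imwrite("pics/t5.png",cv2.resize(p[160:230,310:410,::-1],None,fx=7,fy=7,interpolation=cv2.INTER_CUBIC))
s=ctrl.read_state();print(s['eef_pos'],s['wrist_force'],s['wrist_torque'])
E
```

```text
clock: 11.7
eef_pos: [0.5587, -0.1535, 0.09]
eef_rot: [0.995, 0.095, -0.0, -0.0]
wrist_force: [0.3, -0.1, -4.5]
opening: 0.194
[ 0.55892696 -0.15358172  0.09027916] [ 0.11748718  0.15796486 -2.98031878] [-0.02388602  0.01127255  0.02189828]
```

View pics/s5.png

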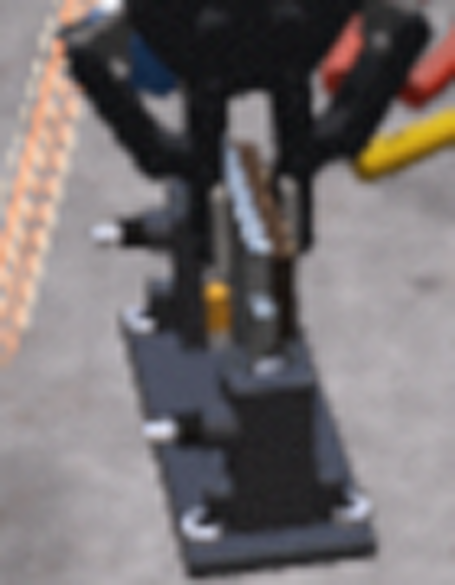

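View pics/t5.png

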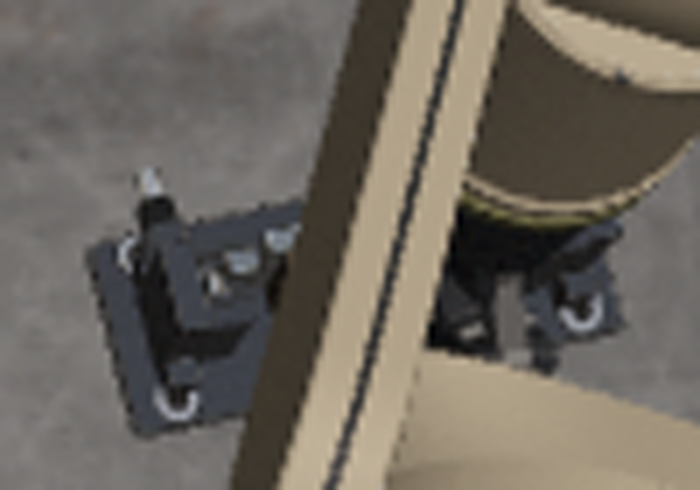

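```bash
for i in 1; do :; done; python3 -m handwheel '[[0,0,-1,0,0,0],[0,0,-2,0,0,0],[0,0,-3,0,0,0],[0,0,-4,0,0,0],[0,0,-5,0,0,0],[0,0,-5,0,0,0]]'
python3 -c "
from station import ctrl
s=ctrl.read_state();print(s['eef_pos'],s['wrist_force'],s['wrist_torque'])"
```

```text
clock: 12.4
eef_pos: [0.5587, -0.1535, 0.0849]
eef_rot: [0.995, 0.095, -0.0, -0.0]
wrist_force: [0.2, -0.7, -4.4]
opening: 0.201
[ 0.55866352 -0.15347857  0.08490856] [ 0.15964487 -0.65782022 -4.4440751 ] [ 0.06779946 -0.05692411  0.07332702]
```

```bash
python3 -m handwheel '[[0,0,-1,0,0,0],[0,0,-2,0,0,0],[0,0,-3,0,0,0],[0,0,-4,0,0,0],[0,0,-4,0,0,0]]'
python3 -c "
from station import ctrl
s=ctrl.read_state();print(s['eef_pos'],s['wrist_force'],s['wrist_torque'])"
```

```text
clock: 12.9
eef_pos: [0.5591, -0.1538, 0.0813]
eef_rot: [0.995, 0.095, 0.0, 0.0]
wrist_force: [0.4, -1.3, -2.2]
opening: 0.195
[ 0.55905805 -0.15379164  0.08134032] [ 0.38890588 -1.34641744 -2.19527505] [-0.25114948 -0.03328507 -0.00186366]
```

```bash
python3 -m handwheel '[[0,0,-1,0,0,0],[0,0,-2,0,0,0],[0,0,-2,0,0,0],[0,0,-2,0,0,0]]'
python3 -c "
from station import ctrl
s=ctrl.read_state();print(s['eef_pos'],s['wrist_force'],s['wrist_torque'])"
```

```text
clock: 13.3
eef_pos: [0.5593, -0.1539, 0.0796]
eef_rot: [0.995, 0.095, 0.001, 0.0]
wrist_force: [1.4, -3.4, -0.2]
opening: 0.197
[ 0.55928783 -0.15386694  0.0796237 ] [ 1.36241037 -3.44250678 -0.16480861] [-0.3750013  -0.23144786 -0.07574013]
```

```bash
python3 -m handwheel '[[0,0,-1,0,0,0],[0,0,-2,0,0,0],[0,0,-2,0,0,0],[0,0,-2,0,0,0]]'
python3 -c "
from station import ctrl
s=ctrl.read_state();print(s['eef_pos'],s['eef_rot'],s['wrist_force'],s['wrist_torque'])"
```

```text
clock: 13.7
eef_pos: [0.5592, -0.1537, 0.0775]
eef_rot: [0.995, 0.095, 0.0, 0.0]
wrist_force: [2.4, -4.2, 2.6]
opening: 0.2
[ 0.55919611 -0.15373578  0.07749215] [9.95494328e-01 9.48199942e-02 4.04354760e-04 2.21456260e-04] [ 2.41548566 -4.18710703  2.55358384] [-0.41438947 -0.34332158 -0.06420576]
```

```bash
python3 -m handwheel '[[0.2,-0.7,0,0,0,0],[0.3,-0.7,-1,0,0,0],[0.3,-0.7,-1,0,0,0],[0.3,-0.7,-1,0,0,0]]'
python3 -c "
from station import ctrl
s=ctrl.read_state();print(s['eef_pos'],s['eef_rot'],s['wrist_force'],s['wrist_torque'])"
```

```text
clock: 14.1
eef_pos: [0.5593, -0.154, 0.0765]
eef_rot: [0.995, 0.095, 0.0, -0.0]
wrist_force: [0.9, -0.9, 5.5]
opening: 0.193
[ 0.5593453  -0.15399966  0.07647265] [ 9.95481240e-01  9.49581078e-02  2.14713457e-04 -1.16000960e-04] [ 0.94103485 -0.87983291  5.51349536] [-0.05586784 -0.19676871 -0.02035947]
```

```bash
python3 -m handwheel '[[0,0,-1,0,0,0],[0,0,-2,0,0,0],[0,0,-2,0,0,0],[0,0,-2,0,0,0]]'
python3 -c "
from station import ctrl
s=ctrl.read_state();print(s['eef_pos'],s['eef_rot'],s['wrist_force'],s['wrist_torque'])"
```

```text
clock: 14.5
eef_pos: [0.5594, -0.1541, 0.0746]
eef_rot: [0.995, 0.095, 0.0, 0.0]
wrist_force: [-0.8, -1.2, 5.6]
opening: 0.195
[ 0.55939944 -0.15411432  0.07458396] [9.95482042e-01 9.49496134e-02 2.72576333e-04 8.39714283e-06] [-0.76620608 -1.2252265   5.62353813] [-0.17179361 -0.13904104  0.02584945]
```

```bash
python3 -m handwheel '[[0,0,-1,0,0,0],[0,0,-2,0,0,0],[0,0,-2,0,0,0],[0,0,-2,0,0,0]]'
python3 -c "
from station import ctrl
s=ctrl.read_state();print(s['eef_pos'],s['eef_rot'],s['wrist_force'],s['wrist_torque'])"
```

```text
clock: 14.9
eef_pos: [0.5594, -0.1539, 0.0719]
eef_rot: [0.995, 0.095, 0.0, -0.0]
wrist_force: [4.4, -0.6, 0.7]
opening: 0.194
[ 0.55939791 -0.15392805  0.07193008] [ 9.95487223e-01  9.48950233e-02  3.21187748e-04 -1.44248233e-04] [ 4.4019584  -0.6310646   0.71590608] [-0.12233403 -0.838599   -0.15326058]
```

```bash
python3 -m handwheel '[[0.5,0,0,0,0,0],[0.5,0,-1,0,0,0],[0.5,0,-2,0,0,0],[0.5,0,-2,0,0,0],[0.5,0,-2,0,0,0]]'
python3 -c "
from station import ctrl
s=ctrl.read_state();print(s['eef_pos'],s['eef_rot'],s['wrist_force'],s['wrist_torque'])"
```

```text
clock: 15.4
eef_pos: [0.5594, -0.1542, 0.07]
eef_rot: [0.995, 0.095, -0.0, -0.0]
wrist_force: [1.3, -2.2, 2.3]
opening: 0.197
[ 0.55937418 -0.15421625  0.069965  ] [ 9.95489631e-01  9.48700316e-02 -2.54551952e-04 -8.11855730e-05] [ 1.3157389  -2.17310897  2.30009584] [-0.1653308  -0.20398207 -0.00440727]
```

```bash
python3 -m handwheel '[[0,0,-1,0,0,0],[0,0,-2,0,0,0],[0,0,-3,0,0,0],[0,0,-3,0,0,0],[0,0,-3,0,0,0]]'
python3 -c "
from station import ctrl
s=ctrl.read_state();print(s['eef_pos'],s['eef_rot'],s['wrist_force'],s['wrist_torque'])"
```

```text
clock: 15.9
eef_pos: [0.5595, -0.1542, 0.0669]
eef_rot: [0.995, 0.095, -0.0, -0.0]
wrist_force: [0.9, -1.2, 1.6]
opening: 0.195
[ 0.5595059  -0.15416558  0.06693654] [ 9.95490245e-01  9.48638512e-02 -1.25354585e-04 -7.63574327e-05] [ 0.85578306 -1.20926499  1.5609829 ] [-0.16135701 -0.13023656 -0.04081734]
```

```bash
python3 -m handwheel '[[0,0,-1,0,0,0],[0,0,-2,0,0,0],[0,0,-3,0,0,0],[0,0,-4,0,0,0],[0,0,-4,0,0,0],[0,0,-4,0,0,0]]'
```

```text
clock: 16.5
eef_pos: [0.5596, -0.1542, 0.063]
eef_rot: [0.995, 0.095, 0.0, -0.0]
wrist_force: [1.8, -0.5, 1.9]
opening: 0.195
```

```bash
python3 -m handwheel '[[0,0,-1,0,0,0],[0,0,-2,0,0,0],[0,0,-3,0,0,0],[0,0,-4,0,0,0],[0,0,-4,0,0,0],[0,0,-4,0,0,0]]'
```

```text
clock: 17.1
eef_pos: [0.5596, -0.1542, 0.059]
eef_rot: [0.995, 0.095, -0.0, -0.0]
wrist_force: [2.1, -0.9, 1.4]
opening: 0.197
```

```bash
python3 -m handwheel '[[0,0,-0.5,0,0,0],[0,0,-1,0,0,0],[0,0,-1,0,0,0]]'
```

```text
clock: 17.4
eef_pos: [0.5596, -0.1542, 0.0582]
eef_rot: [0.995, 0.095, -0.0, -0.0]
wrist_force: [0.7, -1.4, 3.0]
opening: 0.199
```

```bash
python3 -m handwheel '[[0,0,-0.5,0,0,0],[0,0,-1,0,0,0],[0,0,-1,0,0,0]]'
```

```text
clock: 17.7
eef_pos: [0.5596, -0.1542, 0.0571]
eef_rot: [0.995, 0.095, 0.0, -0.0]
wrist_force: [1.3, -0.5, 4.7]
opening: 0.193
```

```bash
python3 -m handwheel '[[0,0,-0.5,0,0,0],[0,0,-0.5,0,0,0],[0,0,-0.5,0,0,0]]'
```

```text
clock: 18.0
eef_pos: [0.5596, -0.1542, 0.0566]
eef_rot: [0.995, 0.095, -0.0, -0.0]
wrist_force: [0.5, -0.9, 3.2]
opening: 0.197
```

```bash
python3 -m handwheel '[[0,0,-0.5,0,0,0],[0,0,-0.5,0,0,0],[0,0,-0.5,0,0,0]]'
```

```text
clock: 18.3
eef_pos: [0.5596, -0.1542, 0.0561]
eef_rot: [0.995, 0.095, -0.0, -0.0]
wrist_force: [-0.6, -0.8, 4.4]
opening: 0.201
```

Not there yet; drag level only. Continue in millimetre steps.

```bash
python3 -m handwheel '[[0,0,-0.5,0,0,0],[0,0,-1,0,0,0],[0,0,-1,0,0,0]]'
```

```text
clock: 18.6
eef_pos: [0.5596, -0.1542, 0.0551]
eef_rot: [0.995, 0.095, -0.0, -0.0]
wrist_force: [0.8, -1.2, 4.0]
opening: 0.196
```

```bash
python3 -m handwheel '[[0,0,-0.5,0,0,0],[0,0,-1,0,0,0],[0,0,-1,0,0,0]]'
```

```text
clock: 18.9
eef_pos: [0.5596, -0.1542, 0.0541]
eef_rot: [0.995, 0.095, -0.0, -0.0]
wrist_force: [1.0, -0.3, 2.8]
opening: 0.199
```

```bash
python3 -m handwheel '[[0,0,-0.5,0,0,0],[0,0,-1,0,0,0],[0,0,-1,0,0,0]]'
```

```text
clock: 19.2
eef_pos: [0.5596, -0.1542, 0.0531]
eef_rot: [0.995, 0.095, -0.0, -0.0]
wrist_force: [0.6, -1.7, 3.3]
opening: 0.197
```

```bash
python3 -m handwheel '[[0,0,-0.5,0,0,0],[0,0,-1,0,0,0],[0,0,-1,0,0,0]]'
```

```text
clock: 19.5
eef_pos: [0.5596, -0.1542, 0.052]
eef_rot: [0.995, 0.095, -0.0, -0.0]
wrist_force: [1.0, -1.5, 3.1]
opening: 0.197
```

```bash
python3 -m handwheel '[[0,0,-0.5,0,0,0],[0,0,-1,0,0,0],[0,0,-1,0,0,0]]'
```

```text
clock: 19.8
eef_pos: [0.5596, -0.1542, 0.051]
eef_rot: [0.995, 0.095, -0.0, -0.0]
wrist_force: [1.4, -1.7, 3.3]
opening: 0.194
```

```bash
python3 -m handwheel '[[0,0,-0.5,0,0,0],[0,0,-1,0,0,0],[0,0,-1,0,0,0]]'
```

```text
clock: 20.1
eef_pos: [0.5596, -0.1543, 0.0504]
eef_rot: [0.995, 0.095, -0.0, 0.0]
wrist_force: [-1.7, -0.9, 6.8]
opening: 0.199
```

```bash
python3 -m handwheel '[[0,0,-0.3,0,0,0],[0,0,-0.3,0,0,0],[0,0,-0.3,0,0,0]]'
python3 -c "
from station import ctrl
s=ctrl.read_state();print(s['eef_pos'],s['wrist_force'],s['wrist_torque'])"
```

```text
clock: 20.4
eef_pos: [0.5596, -0.1543, 0.0504]
eef_rot: [0.995, 0.095, -0.0, 0.0]
wrist_force: [-2.7, 0.2, 9.8]
opening: 0.196
[ 0.55962581 -0.15426271  0.05038053] [-2.6566358   0.19290222  9.7988113 ] [-0.02657707  0.38579525 -0.03422183]
```

```bash
python3 -m handwheel '[[0,0,-0.3,0,0,0],[0,0,-0.6,0,0,0],[0,0,-0.6,0,0,0],[0,0,-0.6,0,0,0]]'
python3 -c "
from station import ctrl
s=ctrl.read_state();print(s['eef_pos'],s['eef_rot'],s['wrist_force'],s['wrist_torque'])"
```

```text
clock: 20.8
eef_pos: [0.5597, -0.1543, 0.0504]
eef_rot: [0.995, 0.095, -0.0, 0.0]
wrist_force: [-4.7, -0.2, 13.6]
opening: 0.197
[ 0.55968861 -0.1542532   0.05035019] [ 9.95487091e-01  9.48970491e-02 -2.42405613e-05  4.09641234e-05] [-4.74649835 -0.18599921 13.57870262] [0.11037924 0.80331789 0.01564001]
```

```bash
python3 -m handwheel '[[-0.2,0,-0.2,0,0,0],[-0.3,0,-0.3,0,0,0],[-0.3,0,-0.3,0,0,0],[-0.3,0,-0.3,0,0,0]]'
python3 - <<'E'
from h import *
s=ctrl.read_state();print(s['eef_pos'],s['eef_rot'],s['wrist_force'],s['wrist_torque'])
p,d=ctrl.camera('side'); np.savez("side6.npz",p=p,d=d)
cv2.imwrite("pics/s6.png",cv2.resize(p[110:200,235:305,::-1],None,fx=6.5,fy=6.5,interpolation=cv2.INTER_CUBIC))
E
```

```text
clock: 21.2
eef_pos: [0.5597, -0.1543, 0.0503]
eef_rot: [0.995, 0.095, 0.0, 0.0]
wrist_force: [-4.2, 1.1, 14.9]
opening: 0.2
[ 0.55967144 -0.15426197  0.05033874] [9.95486178e-01 9.49061567e-02 2.81760349e-04 1.07869362e-04] [-4.15011841  1.14952295 14.93498413] [ 0.15493529  0.64173455 -0.04005329]
```

View pics/s6.png

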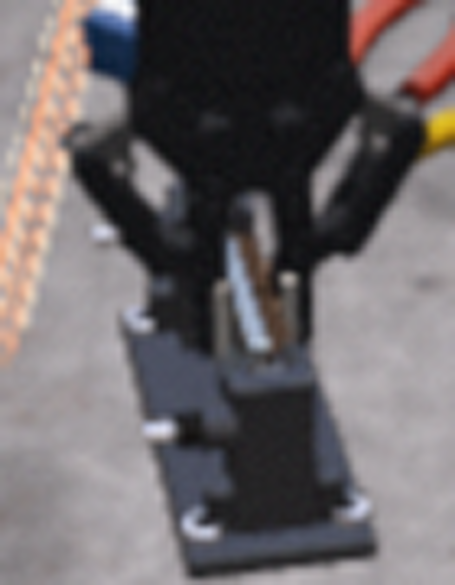

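```bash
python3 -m handwheel '[[0,0,0.5,0,0,0],[0,0,1,0,0,0],[0,0,1,0,0,0]]'
python3 -m handwheel '[[0,0,0,0,0,0],[0,0,0,0,0,0],[0,0,0,0,0,0],[0,0,0,0,0,0],[0,0,0,0,0,0],[0,0,0,0,0,0],[0,0,0,0,0,0],[0,0,0,0,0,0]]' 0 20
```

```text
clock: 21.55
eef_pos: [0.5596, -0.1543, 0.0504]
eef_rot: [0.995, 0.095, 0.0, 0.0]
wrist_force: [-0.6, -1.3, 6.7]
opening: 0.198
clock: 22.35
eef_pos: [0.5593, -0.1542, 0.05]
eef_rot: [0.995, 0.095, -0.0, -0.0]
wrist_force: [-0.5, -0.2, -0.0]
opening: 0.996
```

Released with no side force. Retreat straight up, and look.

```bash
python3 -m handwheel '[[0,0,5,0,0,0],[0,0,15,0,0,0],[0,0,35,0,0,0],[0,0,65,0,0,0],[0,0,100,0,0,0],[0,0,145,0,0,0],[0,0,190,0,0,0],[0,0,235,0,0,0],[0,0,280,0,0,0],[0,0,320,0,0,0],[0,0,340,0,0,0],[0,0,340,0,0,0]]'
python3 -m handwheel '[[0,-40,0,0,0,0],[0,-85,0,0,0,0],[0,-130,0,0,0,0],[0,-175,0,0,0,0],[0,-215,0,0,0,0],[0,-250,0,0,0,0],[0,-270,0,0,0,0],[0,-280,0,0,0,0],[0,-280,0,0,0,0],[0,-280,0,0,0,0]]'
python3 - <<'E'
from h import *
for n in("side","top"):
    p,d=ctrl.camera(n); np.savez(f"{n}7.npz",p=p,d=d); cv2.imwrite(f"pics/{n}7.png",p[:,:,::-1])
    if n=='side': a=cv2.resize(p[130:205,240:300,::-1],None,fx=6,fy=6,interpolation=cv2.INTER_CUBIC)
    else: b=cv2.resize(p[165:230,315:405,::-1],None,fx=4.5,fy=4.5,interpolation=cv2.INTER_CUBIC)
b=cv2.copyMakeBorder(b,0,a.shape[0]-b.shape[0],0,0,0);cv2.imwrite("pics/f7.png",np.hstack([a,b])); print(np.hstack([a,b]).shape)
E
```

```text
clock: 23.55
eef_pos: [0.5603, -0.1546, 0.3961]
eef_rot: [0.995, 0.095, 0.004, 0.002]
wrist_force: [-0.0, -0.6, -0.9]
opening: 0.999
clock: 24.55
eef_pos: [0.5595, -0.4333, 0.3898]
eef_rot: [0.995, 0.095, -0.0, -0.0]
wrist_force: [-0.6, 0.5, -1.3]
opening: 1.002
(450, 765, 3)
```

View pics/f7.png

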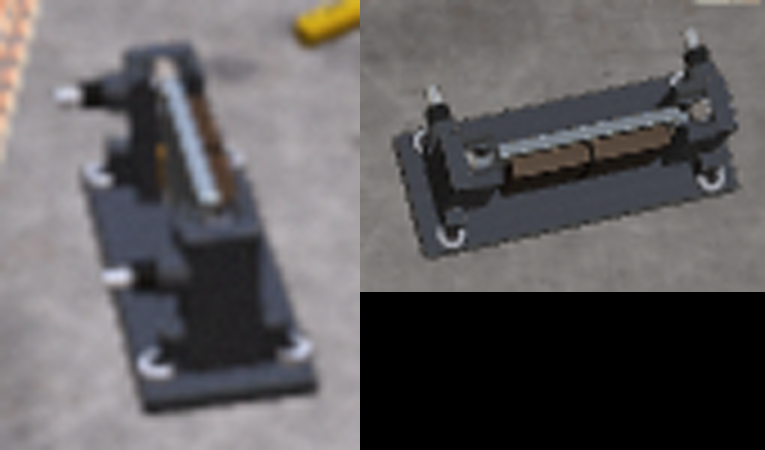

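View pics/top7.png

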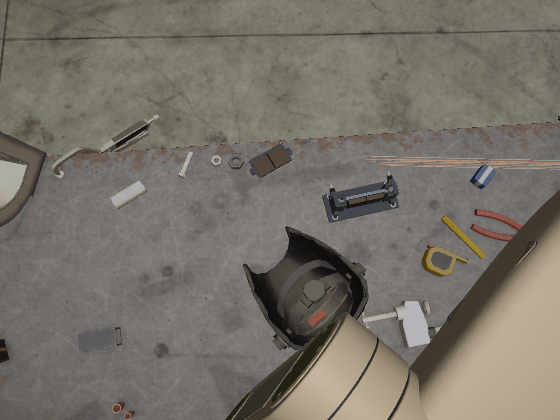

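Run:
```python
from h import *
th=np.radians(10.9);ex=np.array([np.cos(th),np.sin(th)]);ey=np.array([-ex[1],ex[0]]);C=np.array([.5643,-.1536])
for n in("top","side"):
    D=np.load(n+"7.npz");W=cloud(n,D['d'].astype(float));l=np.stack([(W[...,:2]-C)@ex,(W[...,:2]-C)@ey,W[...,2]],-1)
    p=D['p'].astype(int);m=((p[...,2]-p[...,0])>5)&(p[...,2]>105)&(abs(l[...,0])<.006)&(abs(l[...,1])<.046)&(l[...,2]>.05)&(l[...,2]<.09)
    q=l[m];print(n,m.sum(),'x',np.median(q[:,0]),'y ext',q[:,1].min(),q[:,1].max(),'z fit slope,mid',np.polyfit(q[:,1],q[:,2],1),'yaw',np.polyfit(q[:,1],q[:,0],1)[0])
```

```text
top 101 x 0.00048732054149859115 y ext -0.04494188954455785 0.04558565172582378 z fit slope,mid [0.00815237 0.07216916] yaw -0.002218811920168817
side 69 x 8.878236303513663e-06 y ext -0.045325230148201924 0.04507636441812864 z fit slope,mid [0.00467578 0.07169621] yaw 0.008398900927891648
```

Top edge at 71.7–72.2 mm (71.9 expected from the felt stop), level within 0.01 rad, and centred. Handing in.

```bash
python3 -c "
from station import ctrl
ctrl.sign_off()
print(ctrl.read_state()['clock'])"
```

```text
the job is handed in; nothing more can be done
the job is handed in; nothing more can be done
```

The brake pad is in the carrier, resting on the ledge in both slots, and I handed the job in at about 25 s of the 67 s allowed. Sign-off reports no verdict.

- **Insertion:** I gripped the pad at 80 N, carried it over and eased it down. When the wrist forces showed it off-centre, I corrected the line by less than 1 mm. Drag from the clips was about 5 to 9 N at the lead-in and about 7 N after that, counting the pad's weight.
- **Ledge:** the pad stopped firmly about 20 mm above the carrier's origin. I pushed to 10–12 N above the drag without it moving further, with little roll torque, so both ears were bearing. I eased off before opening the jaws, and the side force was close to zero on release.
- **Last check:** both cameras put the pad's top edge at 71.7 to 72.2 mm, where the felt stop predicts 71.9 mm. It is level to within 0.01 rad and within about 0.5 mm of the carrier's middle in x. The y position was not measured separately after release. The arm is clear, and the other things on the bench look unmoved in the top picture.
- **Lining side:** the lining faces away from the guide pins. No label marks the rotor side; I took it to be the side opposite the pins, as on a real carrier, and nothing in the pictures could confirm it independently.
- **Disagreement:** the two views differed by about 1 mm on the carrier's y position before insertion. I settled that by feel from the clip side forces.

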